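# Slide a culture dish through the gap into the viewing station

## Task

Push the covered culture dish that lies in the open before the viewing station across the worktop with the fingertips, through the narrow gap between the two fixed metal guide blocks, until it lies flat against the stop bar straight behind the gap, ready for viewing. Do not lift the dish or take it round the blocks, and leave the other things standing where they are.

Things in the scene. Friction and masses are not known exactly. Their poses are not given: they have to be found in the camera images.
- dish_center (a point): centre, half-way up, of the covered culture dish (flat round Petri dish, 35 g), which lies loose on the worktop, out in the open before the gap (a like dish far off at the left end of the worktop has no part in this). It looks 61 mm across and 13 mm high; what fingers and blocks touch is a disc 58 mm across and 11 mm high. Its yaw means nothing.
- gap (a point): middle of the gap between the two fixed guide blocks of the viewing station, 5.5 mm above the worktop. Its +x axis is the way the dish goes in (from the open side towards the stop bar), z is up. The blocks are bare metal with round ends (radius 15 mm), 55 mm long along x (27.5 mm before to 27.5 mm past this point), 30 mm wide and 24 mm high; their inner faces stand 63 mm apart, 31.5 mm either side of this point. They are screwed down and do not move.
- seat (a point): where the dish centre shall end: 62.5 mm past the gap's middle along +x, 5.5 mm above the worktop, same axes as the gap. A fixed straight metal stop bar, 120 mm long across x, 12 mm thick, 20 mm high, has its near face 30.5 mm past this point along +x. A thin dark mat (168x150 mm) lies under blocks and bar, level with the worktop for the dish; the dish slides on it freely.
- tape: bystander to leave alone: flat ring-shaped roll of tape, 96 mm across, 25 mm high; loose. Origin at the centre of its underside.
- timer: bystander to leave alone: small white digital timer lying flat, 62x66x18 mm; loose. Origin at the centre of its underside.
- carton: bystander to leave alone: small upright carton, 41x56x50 mm; loose. Origin at the centre of its underside.
- jar: bystander to leave alone: squat screw-lid jar, 56 mm across, 62 mm high; loose. Origin at the centre of its underside.
- vial: bystander to leave alone: white screw-cap vial, 44 mm across, 75 mm high; loose. Origin at the centre of its underside.
- gel: bystander to leave alone: squeeze tube lying flat, 38x136x26 mm; loose. Origin at the centre of its underside.
There are look-alikes about, which are no part of the job. Leave any pink or turquoise look-alike of the part that bears dish_center alone.

How it is judged:
By the outcome, as a careful person would: the job done as asked, in the order asked, and still so for the second after the job is handed in, with the robot touching nothing.
It also fails if it takes over 48 s, if anything falls off the work surface, if the arm or the gripper's body presses on something with over 40 N, if the wrist force passes 120 N, or if a joint passes its speed limit or range.

## Robot

A 6-joint arm with a two-finger parallel gripper is mounted at the origin on a cart in front of the work surface, level with it; the furniture and walls round the work are solid. World frame = base frame: x ahead of the robot, y to its left, z up, the work surface at z = 0. Lengths are in m, angles in rad, forces in N, time in s.
With the tool pointing down it reaches from about 0.275 to 0.85 m from the base axis. Payload 19 kg.
Tool frame: the origin (TCP) lies at the very end of the fingers, on their centre line; the grasp point (between the pads) lies env.grasp_offset behind it (env.grasp_offset is the distance from the TCP to the grasp point, in m); z points along the fingers, y is the line along which they close (so a half turn about z gives the same grasp; the last joint's range is limited). The gripper opens to 85 mm and grips with 20 to 120 N. Pads are 22 mm wide; open, the fingers measure 114 mm over their backs; the gripper's body (76 mm by 85 mm) begins 54 mm behind the grasp point. The pads swing forward as they close: fully open they stand 13 mm farther back than shut.
Start: joints at [1.212, 0.15, 1.437, -0, 1.554, -0.134], TCP at [0.128, 0.56, 0.231] pointing down, gripper open.
Joint ranges: [-2.8, 2.8], [-0.68, 2.1], [0.12, 2.68], [-1.39, 4.53], [0.16, 2.79], [-2.81, 2.81]. Speed limits (rad/s): [1.89, 1.89, 2.22, 3.01, 3.01, 3.01].

## Interface

Orientations are given as a 3x3 rotation matrix whose columns are the frame's x, y, z axes.
In Python, from workcell import sense, viewer, env gives the robot as it stands.
- The arm moves only by the tool carry_out, never from a script. Its argument "deltas" is one flat list of numbers, 7 for each row, row after row: the shift along the world's x, y, z in m, then the turn, a rotation vector about the world's x, y, z in degrees, then the closure in counts, from 0 (fully open) to 255 (shut). A call has 1 to 8 rows; each row shifts and turns the commanded pose from where the row before left it; what a row does not reach is not made up. A row lasts 1/8 s, in which the tool goes at most 62.5 mm and 10.7 degrees, less where a joint would pass 70% of its speed; a pose out of reach is approached as far as the arm can. A call is refused whole if a number of a shift passes 0.0625 or a number of a turn 10.7, either way. A call with a gripper value outside its range is refused whole. The fingers move at their own pace and stop on an object; the grip force is fixed at half the most. Time passes only in rows, so rows that do not move let the fingers close. It gives the time, the measured TCP pose, the force, the opening and the grip force at its end, in the units of the state.
- sense(): the state, without advancing time (a new reading comes with each control period).
- viewer.grab_frame(name): name is "scene" or "top"; returns a dict with "image" (420x560x3 uint8, red, green, blue), "intrinsics" (3x3 intrinsics, pixels), "R" (3x3) and "t" (3): a world point X has camera coordinates R X + t. Camera axes: x right, y down, z forward; pixel columns grow to the right and rows downward; lengths in m; the calibration is good to about 2 mm. A picture is of the moment at which its call begins. There is no depth.
- env.hand_in(): hands the job in; it is judged then, once.
The state is a dict: "time_s": time; "joint_pos": joint angles; "joint_velocities": joint speeds; "tau": joint torques, N m; "tcp_pos": TCP position; "tool_rot": TCP orientation; "contact_force": force on the tool from outside, world axes, zero at the start; "torque": the same for the moment, N m; "opening": opening from 0.0 (shut) to 1.0 (fully open); "gripper_force": force on a finger pad.
Only numpy, scipy, OpenCV 4.12 (cv2) and the standard library are available. Lean on these libraries where they do the work, as an engineer would, in place of code of your own. Each camera call takes 0.05 s, during which the arm holds its last target. There are 200 camera calls.

## Working session

There is one attempt and no reset: what is moved stays moved. The work goes in short steps, Python scripts to look and compute and a tool call to move; the robot and the scene stay as the last step left them, time stands still between calls to the robot, and variables do not carry over. Pictures are saved under pics/ and viewed, at most 10 in all, crops included, and the job is handed in when it is done.

Besides the shell and the picture viewer there is one more tool, called after ">>>" as name(argument=value, ...), one argument or row to a line, values as JSON. carry_out: Moves the arm, as the interface text tells. Its arguments: {"type":"object","properties":{"deltas":{"type":"array"}},"required":["deltas"]}

```bash
mkdir -p pics; cat > h.py <<'E'
from workcell import sense, viewer, env
import numpy as np, cv2
def grab(n):
    f=viewer.grab_frame(n); return f['image'],np.array(f['intrinsics']),np.array(f['R']),np.array(f['t'])
def ray(K,R,t,u,v,z):
    d=R.T@np.linalg.inv(K)@np.array([u,v,1.]); c=-R.T@t
    return c+d*(z-c[2])/d[2]
def proj(K,R,t,X):
    p=K@(R@np.array(X)+t); return p[:2]/p[2]
E
python3 - <<'E'
from h import *
for n in("scene","top"):
    im,K,R,t=grab(n); np.savez(f'{n}.npz',im=im,K=K,R=R,t=t)
    print(n,-R.T@t,K[0,0])
    cv2.imwrite(f'pics/{n}0.png',cv2.cvtColor(im,cv2.COLOR_RGB2BGR))
print(env.grasp_offset,sense()['tool_rot'],sense()['time_s'])
E
```

```text
scene [ 0.06303896 -0.82375414  0.63789943] 424.33391876273566
top [ 0.26866537 -0.02851925  1.33764516] 419.73664827302554
0.0187 [[-9.74836658e-01  2.22920040e-01 -3.82773333e-04]
 [ 2.22920326e-01  9.74836092e-01 -1.05879288e-03]
 [ 1.37115109e-04 -1.11747807e-03 -9.99999366e-01]] 0.1
```

View pics/scene0.png

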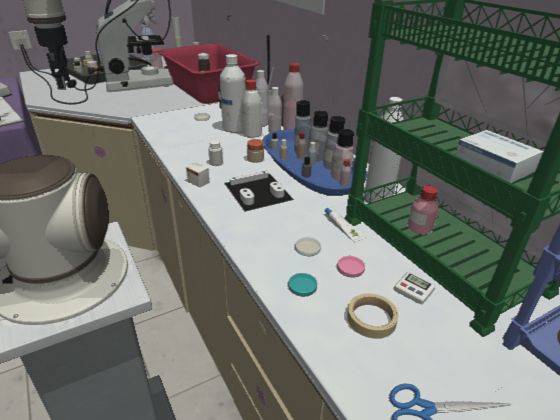

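View pics/top0.png

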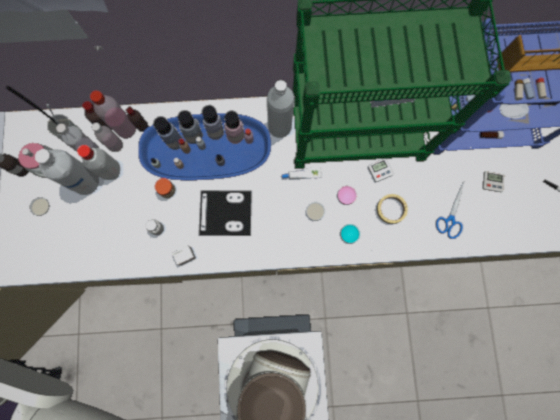

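Scene: the beige dish is at scene (308,247) / top (315,211). Look-alikes are pink at top (347,195), turquoise at top (350,234), and a like dish at the far left at top (39,206). The beige dish in the open before the station (mat at top (226,213), bar on its left side) is the one that fits. I'll confirm it in a crop and measure.

```bash
cat > m.py <<'E'
from h import *
def load(n):
    d=np.load(n+'.npz'); return d['im'],d['K'],d['R'],d['t']
def blobs(mask,mn=20):
    cs,_=cv2.findContours(mask.astype(np.uint8),cv2.RETR_EXTERNAL,cv2.CHAIN_APPROX_NONE)
    return [c for c in cs if cv2.contourArea(c)>mn]
E
python3 - <<'E'
from m import *
im,K,R,t=load('top')
crop=im[160:270,140:380]; cv2.imwrite('pics/crop1.png',cv2.cvtColor(cv2.resize(crop,None,fx=3.3,fy=3.3,interpolation=cv2.INTER_CUBIC),cv2.COLOR_RGB2BGR))
g=im.astype(int)
W=np.zeros(im.shape[:2],bool); W[180:245,190:262]=1
dark=(g.max(2)<70)&W
allc=np.vstack(blobs(dark)); r=cv2.minAreaRect(allc); print('mat',r)
bp=cv2.boxPoints(r); wp=np.array([ray(K,R,t,u+0,v+0,0.0) for u,v in bp]);print(wp.round(4), wp.mean(0), np.linalg.norm(wp[1]-wp[0]),np.linalg.norm(wp[2]-wp[1]))
inner=np.zeros_like(dark,np.uint8); cv2.fillConvexPoly(inner,cv2.convexHull(allc),1)
for c in blobs((~dark)&(inner>0),15):
    (u,v),s,a=cv2.minAreaRect(c); print('bl',(u,v),s,a,[ray(K,R,t,u,v,z).round(4) for z in(0.02,0.024)])
for n,box in(('top',(195,228,298,332)),('scene',(233,262,290,326))):
    im,K,R,t=load(n); hsv=cv2.cvtColor(im,cv2.COLOR_RGB2LAB).astype(int)
    y0,y1,x0,x1=box; b=hsv[y0:y1,x0:x1]; bg=np.median(b[[0,-1]].reshape(-1,3),0)
    d=np.linalg.norm(b-bg,axis=2); 
    cs=blobs(d>14); c=max(cs,key=cv2.contourArea); e=cv2.fitEllipse(cv2.convexHull(c)); u,v=e[0][0]+x0,e[0][1]+y0
    print(n,bg,(u,v),e[1],ray(K,R,t,u,v,0.0065).round(4), ray(K,R,t,u,v,0.0).round(4))
E
```

```text
mat ((225.07855224609375, 213.0152130126953), (49.19348907470703, 43.27449035644531), 1.5074357986450195)
[[0.4745 0.2021 0.    ]
 [0.6175 0.1948 0.    ]
 [0.6032 0.0338 0.    ]
 [0.4606 0.0446 0.    ]] [0.53896208 0.11881847 0.        ] 0.14319586396313905 0.16160666138006408
bl (234.0, 225.5) (11.0, 18.0) 90.0 [array([0.492 , 0.0898, 0.02  ]), array([0.4913, 0.0895, 0.024 ])]
bl (203.58230590820312, 211.5242462158203) (6.286211967468262, 37.21770477294922) 2.385944128036499 [array([0.5433, 0.1851, 0.02  ]), array([0.5424, 0.1845, 0.024 ])]
bl (227.7821807861328, 196.67822265625) (32.537715911865234, 11.741438865661621) 5.710593223571777 [array([0.5873, 0.1059, 0.02  ]), array([0.5863, 0.1055, 0.024 ])]
top [216. 128. 127.] (314.5932445526123, 211.58485794067383) (19.288494110107422, 20.30170249938965) [ 0.5237 -0.1709  0.0065] [ 0.525  -0.1716  0.    ]
scene [213. 126. 128.] (307.33238220214844, 246.42337226867676) (19.672603607177734, 27.052122116088867) [ 0.5228 -0.1716  0.0065] [ 0.5275 -0.1649  0.    ]
```

View pics/crop1.png

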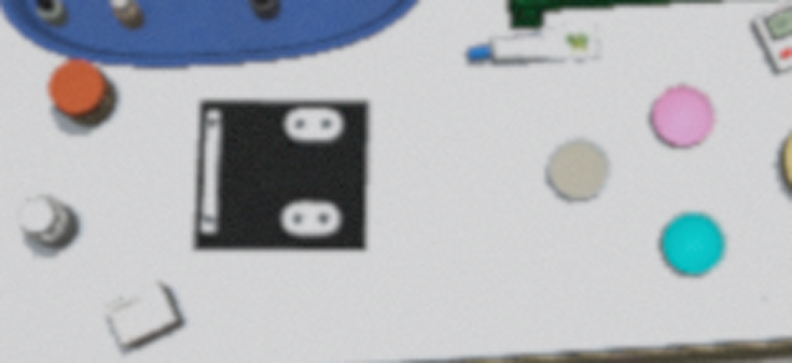

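The crop confirms the target: the beige dish at crop (578,170), in the open before the gap, with pink (682,116) and turquoise (692,244) left out. Next I'll refine the station axis with both views.

```bash
python3 - <<'E'
from m import *
im,K,R,t=load('top')
S=6;x0,y0,x1,y1=192,182,258,244
g=cv2.resize(cv2.cvtColor(im,cv2.COLOR_RGB2GRAY)[y0:y1,x0:x1],None,fx=S,fy=S,interpolation=cv2.INTER_CUBIC)
def px(p): return (p[0]+.5)/S-.5+x0,(p[1]+.5)/S-.5+y0
d=cv2.morphologyEx((g<130).astype(np.uint8),cv2.MORPH_OPEN,np.ones((5,5)))
mat=max(blobs(d),key=cv2.contourArea)
r=cv2.minAreaRect(mat); bp=np.array([ray(K,R,t,*px(p),0.001) for p in cv2.boxPoints(r)])
print('mat c',bp.mean(0).round(4),[np.linalg.norm(bp[i]-bp[i-1]).round(4) for i in range(4)],[np.degrees(np.arctan2(*(bp[i]-bp[i-1])[[1,0]])).round(1) for i in range(4)])
cs,h=cv2.findContours(d,cv2.RETR_CCOMP,cv2.CHAIN_APPROX_NONE)
P=[]
for c,hh in zip(cs,h[0]):
    if hh[3]>=0 and cv2.contourArea(c)>200:
        u,v=px(cv2.minAreaRect(c)[0]); s=cv2.minAreaRect(c)[1]
        w=np.array([ray(K,R,t,*px(p),0.022) for p in cv2.boxPoints(cv2.minAreaRect(c))])
        print((round(u,1),round(v,1)),ray(K,R,t,u,v,0.022).round(4),[np.linalg.norm(w[i]-w[i-1]).round(4) for i in(1,2)],np.degrees(np.arctan2(*(w[1]-w[0])[[1,0]])).round(1))
im,K,R,t=load('scene')
cv2.imwrite('pics/crop2.png',cv2.cvtColor(cv2.resize(im[160:215,215:300],None,fx=8,fy=8,interpolation=cv2.INTER_CUBIC),cv2.COLOR_RGB2BGR))
top=load('top')
for n,(u,v) in dict(pink=(347,195),turq=(350,234)).items(): print(n,ray(*top[1:],u,v,.01).round(3))
E
```

```text
mat c [0.54   0.1197 0.001 ] [np.float64(0.1674), np.float64(0.1493), np.float64(0.1713), np.float64(0.1491)] [np.float64(86.1), np.float64(-1.7), np.float64(-93.9), np.float64(176.8)]
(233.8, 225.8) [0.4909 0.0905 0.022 ] [np.float64(0.0332), np.float64(0.0562)] -2.1
(203.4, 211.5) [0.543  0.1854 0.022 ] [np.float64(0.1213), np.float64(0.0159)] -3.7
(234.6, 197.2) [0.5838 0.0839 0.022 ] [np.float64(0.0325), np.float64(0.0559)] -2.2
pink [ 0.571 -0.28   0.01 ]
turq [ 0.443 -0.277  0.01 ]
```

View pics/crop2.png

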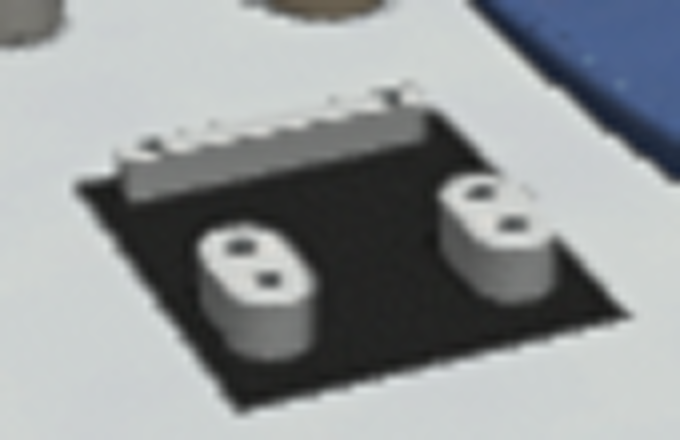

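>>> carry_out(
  deltas=[0,0,0,0,0,0,100,0.017,-0.033,0,0,0,-3,190,0.017,-0.033,0,0,0,-3,190,0.017,-0.033,0,0,0,-3,190,0.017,-0.033,0,0,0,-3,190,0.017,-0.033,0,0,0,-3,190,0.017,-0.033,0,0,0,-3,190,0.017,-0.033,0,0,0,-3,190],
)

```text
time_s: 1.1
tcp_pos: [0.2475, 0.3284, 0.2313]
tool_rot: [[-0.829, 0.559, 0.0], [0.559, 0.829, 0.0], [-0.0, 0.0, -1.0]]
contact_force: [-0.2, -0.6, -0.2]
opening: 0.249
gripper_force: 0.0
```

Crop 2 shows two blocks and the bar with a clear gap. Measured block spacing is 93.1 mm (expected 93) and the bar is 99 mm past the gap (expected 99), so the axis tilts about 3.5° from +y.

>>> carry_out(
  deltas=[0.017,-0.0345,0,0,0,-3.7,190,0.017,-0.0345,0,0,0,-3.7,190,0.017,-0.0345,0,0,0,-3.7,190,0.017,-0.0345,0,0,0,-3.7,190,0.017,-0.0345,0,0,0,-3.7,190,0.017,-0.0345,0,0,0,-3.7,190,0.017,-0.0345,0,0,0,-3.7,190,0.017,-0.0345,0,0,0,-3.7,190],
)

```text
time_s: 2.1
tcp_pos: [0.3835, 0.0523, 0.2313]
tool_rot: [[-0.444, 0.896, 0.0], [0.896, 0.444, 0.0], [-0.0, 0.0, -1.0]]
contact_force: [0.7, 0.8, 1.2]
opening: 0.256
gripper_force: 0.0
```

>>> carry_out(
  deltas=[0.017,-0.0345,0,0,0,-3.7,190,0.017,-0.0345,0,0,0,-3.7,190,0.017,-0.0345,0,0,0,-3.7,190,0.017,-0.0345,-0.02,0,0,-3.7,190,0.017,-0.0345,-0.03,0,0,-3.7,190,0.017,-0.0345,-0.03,0,0,-3.7,190,0.017,-0.0345,-0.03,0,0,-3.7,190,0.017,-0.0345,-0.02,0,0,-3.7,190],
)

```text
time_s: 3.1
tcp_pos: [0.5192, -0.2235, 0.0997]
tool_rot: [[0.056, 0.998, -0.001], [0.998, -0.056, 0.001], [0.001, -0.001, -1.0]]
contact_force: [1.2, 0.1, 1.6]
opening: 0.254
gripper_force: 0.0
```

```bash
python3 - <<'E'
from h import *
s=sense(); p=s['tcp_pos']; R=s['tool_rot']
print(p, np.degrees(np.arctan2(R[1][1],R[0][1])), 'want -3.5; goto', np.array([.5185,-.224,.003])-p)
E
```

```text
[ 0.51919824 -0.22349183  0.09967709] -3.211110272097044 want -3.5; goto [-0.00069824 -0.00050817 -0.09667709]
```

>>> carry_out(
  deltas=[0,0,-0.025,0,0,0,190,0,0,-0.025,0,0,0,190,0,0,-0.02,0,0,0,190,-0.0005,-0.0005,-0.013,0,0,0,190,0,0,-0.008,0,0,0,190,0,0,-0.005,0,0,0,190,0,0,0,0,0,0,190],
)

```text
time_s: 3.98
tcp_pos: [0.5187, -0.223, 0.0054]
tool_rot: [[0.054, 0.999, -0.0], [0.999, -0.054, -0.0], [-0.0, 0.0, -1.0]]
contact_force: [0.7, 0.9, -0.5]
opening: 0.255
gripper_force: 0.0
```

```bash
python3 - <<'E'
from m import *
for n in("scene","top"):
    im,K,R,t=grab(n); np.savez(f'{n}1.npz',im=im,K=K,R=R,t=t)
a=cv2.resize(load('scene1')[0][160:300,200:400],None,fx=4,fy=4,interpolation=cv2.INTER_CUBIC)
cv2.imwrite('pics/c3.png',cv2.cvtColor(a,cv2.COLOR_RGB2BGR))
s=sense();print(s['tcp_pos'],s['contact_force'])
E
```

```text
[ 0.51892268 -0.22312632  0.00574844] [ 0.17146423 -0.13351792 -0.22585457]
```

View pics/c3.png

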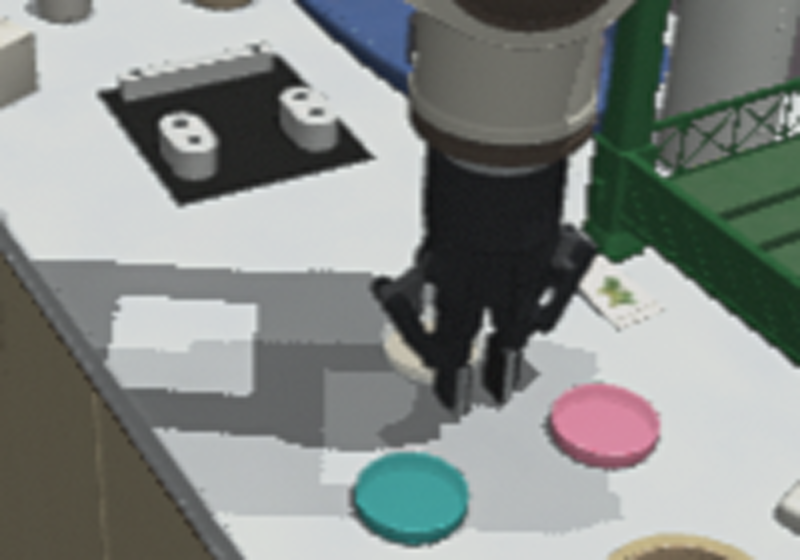

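Crop 3: the fingertips at about (455,405) and (500,400) stand behind the dish at (430,345), with pink and turquoise clear. Now pushing along the axis.

>>> carry_out(
  deltas=[0,0,-0.0025,0,0,0,190,0.0005,0.008,0,0,0,-0.3,190,0.0006,0.01,0,0,0,0,190,0.0006,0.01,0,0,0,0,190,0.0007,0.012,0,0,0,0,190,0.0007,0.012,0,0,0,0,190,0.0007,0.012,0,0,0,0,190,0.0007,0.012,0,0,0,0,190],
)

```text
time_s: 5.08
tcp_pos: [0.5232, -0.1461, 0.0028]
tool_rot: [[0.059, 0.998, -0.0], [0.998, -0.059, -0.0], [-0.0, -0.0, -1.0]]
contact_force: [0.2, -1.0, 0.6]
opening: 0.257
gripper_force: 0.1
```

>>> carry_out(
  deltas=[0.0007,0.012,0,0,0,0,190,0.0007,0.012,0,0,0,0,190,0.0007,0.012,0,0,0,0,190,0.0007,0.012,0,0,0,0,190,0.0008,0.012,0,0,0,0,190,0.0008,0.012,0,0,0,0,190,0.0008,0.012,0,0,0,0,190,0.0005,0.007,0,0,0,0,190],
)

```text
time_s: 6.08
tcp_pos: [0.5289, -0.0552, 0.0027]
tool_rot: [[0.059, 0.998, -0.0], [0.998, -0.059, 0.0], [0.0, -0.0, -1.0]]
contact_force: [0.9, -0.0, 0.5]
opening: 0.256
gripper_force: 0.2
```

```bash
python3 - <<'E'
from m import *
for n in("scene","top"):
    im,K,R,t=grab(n); np.savez(f'{n}2.npz',im=im,K=K,R=R,t=t)
a=cv2.resize(load('scene2')[0][160:260,200:350],None,fx=4,fy=4,interpolation=cv2.INTER_CUBIC)
b=cv2.resize(load('top2')[0][165:265,190:290],None,fx=4,fy=4,interpolation=cv2.INTER_CUBIC)
cv2.imwrite('pics/c4.png',cv2.cvtColor(np.hstack([a[:,:400],b]),cv2.COLOR_RGB2BGR))
s=sense();print(s['tcp_pos'],s['contact_force'])
E
```

```text
[ 0.52891504 -0.05532186  0.00276681] [ 0.77780483 -0.73286144  0.10958232]
```

View pics/c4.png

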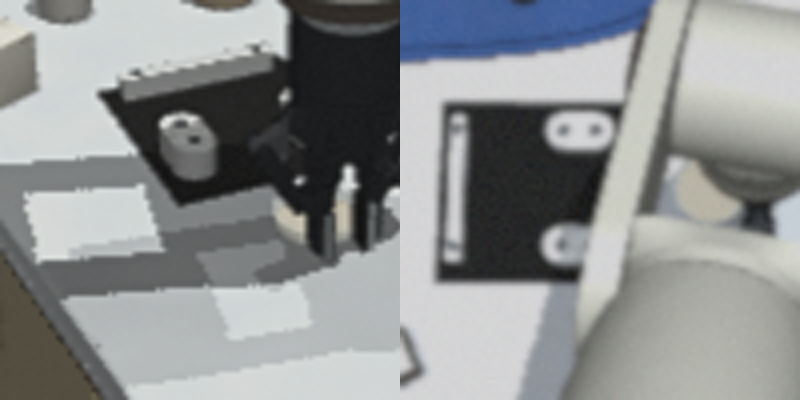

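Picture c4: the dish is just before the gap, between and ahead of the fingertips (left panel (310,220), right panel (705,190)). I'll check its outline against the predicted position.

```bash
python3 - <<'E'
from m import *
a=np.linspace(0,2*np.pi,60)
p=np.array(sense()['tcp_pos'])
c=p+.0382*np.array([.061,.998,0]); print(c, 'line x at y', .5374+.061*(c[1]-.0872))
out=[]
for n,(y0,x0,h,w) in dict(scene2=(185,255,50,50),top2=(185,240,50,50)).items():
    im,K,R,t=load(n)
    b=cv2.resize(im[y0:y0+h,x0:x0+w],None,fx=8,fy=8,interpolation=cv2.INTER_CUBIC)
    for z in(.013,.0):
        q=np.array([(proj(K,R,t,[c[0]+.0305*np.cos(k),c[1]+.0305*np.sin(k),z])-[x0,y0]+.5)*8-.5 for k in a])
        cv2.polylines(b,[q.astype(np.int32)],True,(255,0,0) if z else (0,0,255),1)
    out.append(b)
cv2.imwrite('pics/c5.png',cv2.cvtColor(np.hstack(out),cv2.COLOR_RGB2BGR))
E
```

```text
[ 0.53124524 -0.01719826  0.00276681] line x at y 0.5310317061752643
```

View pics/c5.png

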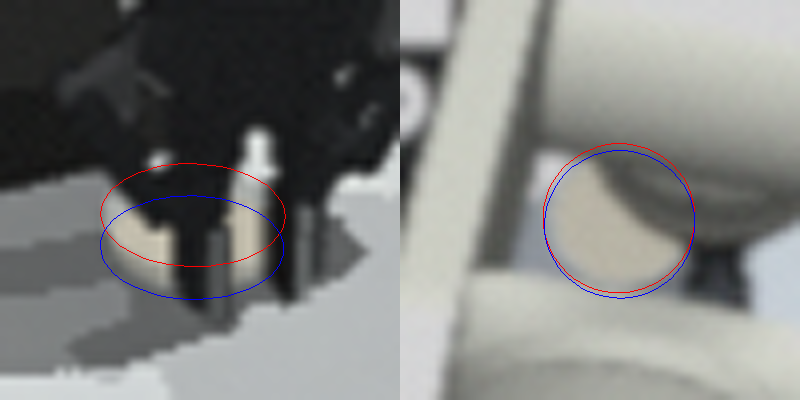

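Picture c5: the predicted outlines fit the dish within about 1 mm in both views. Going into the gap.

>>> carry_out(
  deltas=[0.0005,0.009,0,0,0,0,190,0.0006,0.009,0,0,0,0,190,0.0005,0.009,0,0,0,0,190,0.0006,0.009,0,0,0,0,190,0.0005,0.009,0,0,0,0,190,0.0006,0.009,0,0,0,0,190,0.0005,0.009,0,0,0,0,190,0.0006,0.009,0,0,0,0,190],
)

```text
time_s: 7.18
tcp_pos: [0.5333, 0.0166, 0.0028]
tool_rot: [[0.059, 0.998, -0.0], [0.998, -0.059, 0.0], [0.0, -0.0, -1.0]]
contact_force: [-0.5, -0.6, 0.3]
opening: 0.256
gripper_force: 0.1
```

>>> carry_out(
  deltas=[0.0005,0.009,0,0,0,0,190,0.0006,0.009,0,0,0,0,190,0.0005,0.009,0,0,0,0,190,0.0006,0.009,0,0,0,0,190,0.0005,0.009,0,0,0,0,190,0.0006,0.009,0,0,0,0,190,0.0005,0.009,0,0,0,0,190,0.0006,0.009,0,0,0,0,190],
)

```text
time_s: 8.18
tcp_pos: [0.5377, 0.0886, 0.0028]
tool_rot: [[0.059, 0.998, -0.0], [0.998, -0.059, 0.0], [0.0, -0.0, -1.0]]
contact_force: [0.3, -0.5, -0.6]
opening: 0.255
gripper_force: 0.1
```

>>> carry_out(
  deltas=[0.0004,0.006,0,0,0,0,190,0.0004,0.006,0,0,0,0,190,0.0003,0.005,0,0,0,0,190,0.0002,0.003,0,0,0,0,190,0.0001,0.002,0,0,0,0,190,0.0001,0.001,0,0,0,0,190,0,0.0005,0,0,0,0,190,0,0,0,0,0,0,190],
)

```text
time_s: 9.18
tcp_pos: [0.5392, 0.1114, 0.0028]
tool_rot: [[0.059, 0.998, -0.0], [0.998, -0.059, 0.0], [-0.0, -0.0, -1.0]]
contact_force: [-0.5, 0.2, -0.3]
opening: 0.254
gripper_force: 0.0
```

```bash
python3 - <<'E'
from m import *
p=np.array(sense()['tcp_pos']); print(p,sense()['contact_force'])
c=p+.0382*np.array([.061,.998,0]); print(c,'seat',np.array([.5374,.0872])+.0625*np.array([.061,.998]))
a=np.linspace(0,2*np.pi,60); out=[]
for n,(y0,x0,h,w) in dict(scene=(160,215,50,80),top=(185,190,50,50)).items():
    im,K,R,t=grab(n); np.savez(n+'3.npz',im=im,K=K,R=R,t=t)
    b=cv2.resize(im[y0:y0+h,x0:x0+w],None,fx=6,fy=6,interpolation=cv2.INTER_CUBIC)
    q=np.array([(proj(K,R,t,[c[0]+.0305*np.cos(k),c[1]+.0305*np.sin(k),.013])-[x0,y0]+.5)*6-.5 for k in a])
    cv2.polylines(b,[q.astype(np.int32)],True,(255,0,0),1)
    out.append(b)
cv2.imwrite('pics/c6.png',cv2.cvtColor(np.hstack(out),cv2.COLOR_RGB2BGR))
E
```

```text
[0.53918134 0.11144929 0.00277607] [-0.47182951  0.20608693 -0.32100493]
[0.54151154 0.14957289 0.00277607] seat [0.5412125 0.149575 ]
```

View pics/c6.png

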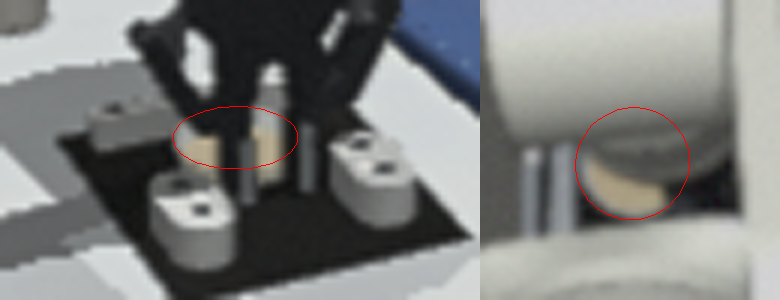

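Picture c6: the dish is past the blocks, close before the bar (left (235,140)), with no contact force yet. Creeping to the bar.

>>> carry_out(
  deltas=[0,0.0005,0,0,0,0,190,0,0.0005,0,0,0,0,190,0,0.0005,0,0,0,0,190,0,0,0,0,0,0,190,0,0,0,0,0,0,190],
)

```text
time_s: 9.9
tcp_pos: [0.5392, 0.113, 0.0028]
tool_rot: [[0.059, 0.998, -0.0], [0.998, -0.059, 0.0], [0.0, -0.0, -1.0]]
contact_force: [-1.0, 0.4, -0.1]
opening: 0.257
gripper_force: 0.0
```

>>> carry_out(
  deltas=[0,0.0005,0,0,0,0,190,0,0.0005,0,0,0,0,190,0,0,0,0,0,0,190,0,0,0,0,0,0,190],
)

```text
time_s: 10.4
tcp_pos: [0.5392, 0.114, 0.0027]
tool_rot: [[0.059, 0.998, -0.0], [0.998, -0.059, 0.0], [0.0, -0.0, -1.0]]
contact_force: [0.6, 0.1, -0.4]
opening: 0.252
gripper_force: 0.0
```

>>> carry_out(
  deltas=[0,0.0005,0,0,0,0,190,0,0.0005,0,0,0,0,190,0,0,0,0,0,0,190,0,0,0,0,0,0,190],
)

```text
time_s: 10.9
tcp_pos: [0.5392, 0.115, 0.0027]
tool_rot: [[0.059, 0.998, -0.0], [0.998, -0.059, 0.0], [0.0, -0.0, -1.0]]
contact_force: [0.2, 0.4, 0.2]
opening: 0.254
gripper_force: 0.0
```

>>> carry_out(
  deltas=[0,0.0005,0,0,0,0,190,0,0.0005,0,0,0,0,190,0,0,0,0,0,0,190,0,0,0,0,0,0,190],
)

```text
time_s: 11.4
tcp_pos: [0.5392, 0.1158, 0.0028]
tool_rot: [[0.059, 0.998, -0.0], [0.998, -0.059, -0.0], [-0.0, -0.0, -1.0]]
contact_force: [0.0, -4.6, -0.0]
opening: 0.254
gripper_force: 2.2
```

Contact with the bar (−4.6 N). Backing straight off, then up.

>>> carry_out(
  deltas=[0,-0.001,0,0,0,0,190,-0.0003,-0.005,0,0,0,0,190,-0.0006,-0.009,0,0,0,0,190,0,0,0.02,0,0,0,190,0,0,0.03,0,0,0,190,0,0,0.04,0,0,0,190,-0.02,-0.04,0.04,0,0,0,190,-0.03,-0.045,0.03,0,0,0,190],
)

```text
time_s: 12.4
tcp_pos: [0.4879, 0.015, 0.1643]
tool_rot: [[0.058, 0.998, 0.001], [0.998, -0.058, -0.0], [-0.0, 0.001, -1.0]]
contact_force: [1.2, -0.9, 0.7]
opening: 0.256
gripper_force: 0.0
```

>>> carry_out(
  deltas=[-0.02,-0.045,0,0,0,0,190,-0.02,-0.045,0,0,0,0,190,-0.02,-0.045,0,0,0,0,190,-0.02,-0.045,0,0,0,0,190,0,-0.04,0,0,0,0,190,0,-0.03,0,0,0,0,190,0,0,0,0,0,0,190],
)

```text
time_s: 13.28
tcp_pos: [0.4077, -0.2358, 0.1626]
tool_rot: [[0.062, 0.998, -0.0], [0.998, -0.062, 0.0], [0.0, -0.0, -1.0]]
contact_force: [-0.2, 0.2, 0.3]
opening: 0.254
gripper_force: 0.0
```

```bash
python3 - <<'E'
from m import *
print(sense()['tcp_pos'])
out=[]
for n,(y0,x0,h,w) in dict(scene=(150,205,75,100),top=(175,185,75,80)).items():
    im,K,R,t=grab(n); np.savez(n+'4.npz',im=im,K=K,R=R,t=t)
    out.append(cv2.resize(im[y0:y0+h,x0:x0+w],None,fx=4.4,fy=4.4,interpolation=cv2.INTER_CUBIC))
cv2.imwrite('pics/c7.png',cv2.cvtColor(np.hstack(out),cv2.COLOR_RGB2BGR))
im,K,R,t=load('top4'); lab=cv2.cvtColor(im,cv2.COLOR_RGB2LAB).astype(int)
m=(lab[...,2]>133)&(lab[...,0]>90); W=np.zeros_like(m); W[195:230,200:245]=1
for c in blobs(m&W,60):
    e=cv2.fitEllipse(c); p=ray(K,R,t,*e[0],.0065); print(e, p, 'rel seat along/across', (p[:2]-[.5412,.1496])@np.array([[.061,.998],[.998,-.061]]))
E
```

```text
[ 0.40769358 -0.23583605  0.16255905]
((214.97903442382812, 211.9129638671875), (16.076820373535156, 16.723234176635742), 55.997676849365234) [0.54252458 0.15057752 0.0065    ] rel seat along/across [0.00105637 0.0012623 ]
```

View pics/c7.png

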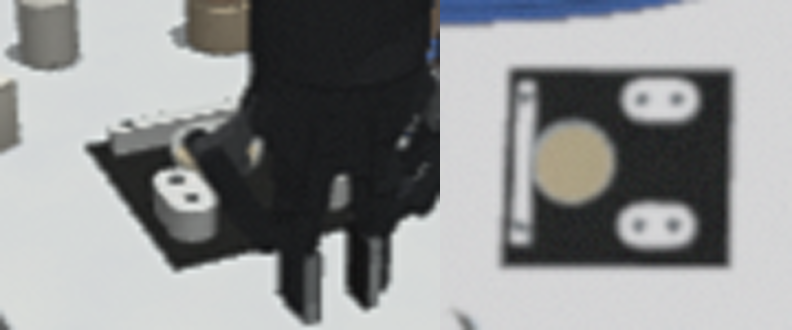

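Picture c7: the dish at right panel (574,162) lies flat against the bar, centred behind the gap and about 1 mm from the seat. The robot is clear, so I'm handing in.

```bash
python3 -c "
from workcell import env
print(env.hand_in())"
```

```text
the job is handed in; nothing more can be done
None
```

I pushed the dish through the gap until it lay flat against the stop bar, about 1.5 mm from the nominal seat by camera, touched nothing else as far as the pictures show, and handed the job in at about 13 s; no verdict came back.

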